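Start the clamp screw and hold the reading lens in focus over the tack

ROBOT

A 6-joint arm with a two-finger parallel gripper is mounted at the origin on the work surface. World frame = base frame: x ahead of the robot, y to its left, z up, the work surface at z = 0. Lengths are in m, angles in rad, forces in N, time in s.
With the tool pointing down it reaches from about 0.35 to 0.85 m from the base axis. Payload 8.1 kg.
Tool frame: the origin (TCP) lies at the very end of the fingers, on their centre line; the grasp point (between the pads) lies 19 mm behind it; z points along the fingers, y is the line along which they close (so a half turn about z gives the same grasp; the last joint's range is limited). The gripper opens to 85 mm and grips with 20 to 120 N. Pads are 22 mm wide; open, the fingers measure 114 mm over their backs; the gripper's body (76 mm by 85 mm) begins 54 mm behind the grasp point. The pads swing forward as they close: fully open they stand 13 mm farther back than shut.
Start: joints at [1.103, 0.13, 1.488, -0, 1.523, -0.085], TCP at [0.224, 0.557, 0.194] pointing down, gripper open.
Joint ranges: [-2.96, 2.96], [-0.89, 2.26], [0.02, 2.5], [-1.34, 4.48], [0, 2.73], [-2.66, 2.66]. Speed limits (rad/s): [2.39, 2.39, 2.79, 3.14, 3.14, 3.14].

INTERFACE

Orientations are given as a unit quaternion [w, x, y, z].
In Python, from rig import env gives the robot as it stands.
- The arm moves only by the tool apply_moves, never from a script. Its argument "deltas" is a list that holds one entry, the list of rows, each a list of 7 numbers: the shift along the world's x, y, z normalised to -1 to 1, where 1 is 50 mm, then the turn, a rotation vector about the world's x, y, z normalised to -1 to 1, where 1 is 4 degrees, then the opening, from 0 (shut) to 1 (fully open). In form: [[[tx, ty, tz, ax, ay, az, gripper], ...]]. A call has 1 to 10 rows; each row shifts and turns the commanded pose from where the row before left it; what a row does not reach is not made up. A row lasts 1/10 s, in which the tool goes at most 50 mm and 8.59 degrees, less where a joint would pass 70% of its speed; a pose out of reach is approached as far as the arm can. A call with a number of a shift or a turn outside -1 to 1 is refused whole. A call with a gripper value outside its range is refused whole. The fingers move at their own pace and stop on an object; the grip force is fixed at half the most. Time passes only in rows, so rows that do not move let the fingers close. It gives the time, the measured TCP pose, the force, the opening and the grip force at its end, in the units of the state.
- env.state(): the state, without advancing time (a new reading comes with each control period).
- env.grab_frame(name): name is "scene" or "side" or "wrist"; returns (picture, depth): 480x640x3 uint8, red, green, blue; 480x640 float32, m along the optical axis (not along the pixel's ray), 0 where there is no reading.
- env.camera_model(name): a dict with "fx", "fy", "cx", "cy" (pixels), "distortion" ([k1, k2, p1, p2, k3] as OpenCV has them; the pictures are not rectified), "rvec" (rotation vector, rad) and "tvec" (3), from world to camera coordinates, as OpenCV has them; the wrist camera has in their place "T_tool_cam" (4x4, takes a point from camera to tool coordinates, whose origin is the TCP and whose axes are the flange's). Camera axes: x right, y down, z forward; pixel columns grow to the right and rows downward; lengths in m; the calibration is good to about 2 mm. A picture is of the moment at which its call begins: read the wrist's pose just before it. camera_model takes no time and is no camera call.
- env.sign_off(): hands the job in; it is judged then, once.
Trained networks look in the newest picture that a camera, given by its name, has taken for a name from the list of things; names that differ only in an ending like _2 or _b are one class to them, and where a whole thing is asked for, a point or a joint stands for the part that bears it (a point fixed in the world has none). Each returns a list of dicts, best first, with "p" (0 to 1); they miss things now and then, are a little off and sometimes report something else, mostly with a low value. They report only what shows in the picture. A call takes as long as a camera call. They do not tell look-alikes from the thing itself.
- env.spot_in(query, camera): "centre" ([x, y, z] in m, in the coordinates of the camera as it stood for that picture, good to about 4 mm: the middle of the surface that is visible of it).
The state is a dict: "t": time; "qpos": joint angles; "joint_velocities": joint speeds; "joint_efforts": joint torques, N m; "tool_pos": TCP position; "eef_rot": TCP orientation; "contact_force": force on the tool from outside, world axes, zero at the start; "torque": the same for the moment, N m; "grip_width": finger opening in m; "grip_force": force on a finger pad.
Only numpy, scipy, OpenCV 4.12 (cv2) and the standard library are available. Lean on these libraries where they do the work, as an engineer would, in place of code of your own. Each camera call takes 0.05 s, during which the arm holds its last target. There are 200 camera calls.

TASK

The cork sole lies under the hold-down clamp on the work board: push the clamp's knurled knob down as far as it goes, so that its screw meets the thread, and then, keeping it down, turn it clockwise (seen from above) about a quarter turn to start it, no need to tighten. Then check the work: pick up the reading lens and hold it level over the sole, centred over the brass dome tack, with the middle of the glass at the height of the pointer tip on the standing gauge, touching nothing but your fingers. Finish while still holding it there, steady; do not shift the sole or the pointer, and leave everything else where it is.

Things in the scene. Friction and masses are not known exactly. Their poses are not given: they have to be found in the camera images.
- board: Plywood board 150 (x) x 220 (y) x 18 mm, fixed to the table, new place and yaw each time. Origin: centre of its underside, on the table. The sole lies on its -y half. A steel strap 26 mm wide, top 37 mm above the table, runs along y = +10 to +106 mm at x = 0; the clamp's knob stands over it at y = +60 mm. Wooden fence strip, top 30 mm above the table, at x = +54 to +66 mm.
- knob_top (a point): Centre of the top face of the clamp's round knurled aluminium knob, 30 mm across, 18 mm tall to grip. At the start this point is 71 mm above the table, so the grip reaches from 53 to 71 mm, 16 mm above the strap. The point turns and sinks with the knob; its z axis points up along the screw.
- screw_push (a joint): How far the captive screw has been pushed down through the strap, in m: 0 = up, as at the start; 0.006 = its point stands on the thread of the brass insert in the board and it goes no farther. A rubber washer holds it at the height where it is left; it takes about 3 N to slide.
- screw_turn (a joint): Turn of the knob in rad, growing clockwise seen from above; starts between -0.2 and 0.2. It stays where it is left; it takes about 0.04 N m to turn and has no stop within a turn of the start either way.
- sole: Loose cork sole 12 mm thick with a white card face, 110 mm long, lying on the board: a disc of radius 30 mm about its origin and a heel of radius 22 mm centred 58 mm along its +y axis, the heel end under the strap. Origin: underside, directly below the tack.
- tack (a point): Top of the brass dome tack, 10 mm wide, set in the broad part of the sole; 32.5 mm above the table.
- lens: Round reading lens (hand magnifier) lying flat on the table: steel rim 76 mm across, 14 mm thick, clear glass. Origin: centre of the rim's underside; z up through the glass (vertical when level). Black flat-sided handle, 20 mm wide and 18 mm thick, along -x: flat from x = -50 to -140 mm, end at -150 mm. 0.09 to 0.17 kg; balance point at x = -52 mm.
- lens_centre (a point): Middle of the lens's glass, on the lens axis 7 mm above the underside of its rim.
- lens_grip (a point): Middle of the handle 68 mm from the lens axis (x = -68 mm, 9 mm above the underside): a good place to grip across the handle, near the balance point and clear of the rim.
- gauge: Standing hem gauge: fixed grey foot 70 x 90 x 14 mm with an upright wooden rule 30 mm wide, 4 mm thick, its top 224 mm above the table, and a sliding steel pointer. Origin: centre of the foot's underside. It stands beyond the board, in a new place each time.
- pointer_tip (a point): Tip of the gauge's sliding pointer, 46 mm out from the rule along the gauge's -x axis. It has been set to the lens's focal height, between 95 and 140 mm above the table, different each time; it stays there unless pushed with about 4 N. Its z axis points up.
- hammer: Bystander: hammer 250 mm long lying along its x axis, head at +x. It and the lens lie one on the left and one on the right of the board, either way round.
- nail_tin: Bystander: open round tin of nails, diameter 72 mm, 34 mm high.
- tin_lid: Bystander: round tin lid, diameter 76 mm, 12 mm high.
- punch: Bystander: steel two-hole punch, 110 x 60 mm, 65 mm high.
- pencil_cup: Bystander: white cup with pencils, diameter 76 mm, 160 mm high with the pencils.
- glue: Bystander: white glue bottle, diameter 52 mm, 130 mm high.
- bead_jar: Bystander: small amber jar, diameter 64 mm, 70 mm high.
There are look-alikes about, which are no part of the job. Leave any purple look-alike of the lens alone. Leave any purple look-alike of the gauge alone.

How it is judged:
By the outcome, as a careful person would: the job done as asked, in the order asked, and still so for the second after the job is handed in, while the arm keeps its last pose, push and grip.
It also fails if it takes over 48 s, if anything falls off the work surface, if the arm or the gripper's body presses on something with over 40 N, if the wrist force passes 120 N, or if a joint passes its speed limit or range.

## Working session

There is one attempt and no reset: what is moved stays moved. The work goes in short steps, Python scripts to look and compute and a tool call to move; the robot and the scene stay as the last step left them, time stands still between calls to the robot, and variables do not carry over. Pictures are saved under pics/ and viewed, at most 10 in all, crops included, and the job is handed in when it is done.

Besides the shell and the picture viewer there is one more tool, called after "Call:" in YAML: its name, and indented under it one key for each argument. apply_moves: Moves the arm, as the interface text tells. Its arguments: {"type":"object","properties":{"deltas":{"type":"array","items":{"type":"array","items":{"type":"array","items":{"type":"number"}}}}},"required":["deltas"]}

```bash
mkdir -p pics; ls; cat > h.py <<'E'
import numpy as np, cv2
from scipy.spatial.transform import Rotation as R
from rig import env
def campose(n, st=None):
    m=env.camera_model(n)
    if 'rvec' in m:
        Rc=cv2.Rodrigues(np.array(m['rvec'],float))[0]; t=np.array(m['tvec'],float).ravel()
        return m,Rc.T,-Rc.T@t
    st=st or env.state(); q=st['eef_rot']; Rt=R.from_quat([q[1],q[2],q[3],q[0]]).as_matrix()
    T=np.array(m['T_tool_cam']); return m,Rt@T[:3,:3],Rt@T[:3,3]+np.array(st['tool_pos'])
def KD(m): return np.array([[m['fx'],0,m['cx']],[0,m['fy'],m['cy']],[0,0,1]]),np.array(m['distortion'],float)
def c2w(p,cp): return cp[1]@np.array(p)+cp[2]
def w2p(P,cp):
    c=(np.atleast_2d(P)-cp[2])@cp[1]; K,D=KD(cp[0]); return cv2.projectPoints(c.reshape(-1,1,3),np.zeros(3),np.zeros(3),K,D)[0][:,0]
def rays(uv,cp):
    K,D=KD(cp[0]); n=cv2.undistortPoints(np.array(uv,float).reshape(-1,1,2),K,D)[:,0]; return np.c_[n,np.ones(len(n))]
def px2w(uv,cp,depth=None,z=None):
    r=rays(uv,cp)
    if depth is not None: return (r*np.array(depth).reshape(-1,1))@cp[1].T+cp[2]
    d=r@cp[1].T; s=(z-cp[2][2])/d[:,2]; return cp[2]+d*s[:,None]
def cloud(dep,cp):
    v,u=np.mgrid[0:480,0:640]; return px2w(np.c_[u.ravel(),v.ravel()],cp,depth=dep.ravel()).reshape(480,640,3)
E
python3 - <<'E'
from h import *
print(env.state())
for n in ['scene','side']:
    im,d=env.grab_frame(n); cv2.imwrite(f'pics/{n}0.png',im[:,:,::-1]); np.savez(f'{n}0.npz',im=im,d=d)
    cp=campose(n); print(n,cp[2].round(3))
    for q in ['board','knob_top','sole','tack','lens','lens_centre','lens_grip','gauge','pointer_tip','hammer','nail_tin','tin_lid','punch','pencil_cup','glue','bead_jar']:
        for r in env.spot_in(q,n)[:3]:
            w=c2w(r['centre'],cp); print(q,round(r['p'],2),w.round(3),w2p(w,cp).round(0)[0])
E
```

```text
pics
{'t': 0.0, 'qpos': array([ 1.10258679e+00,  1.31147246e-01,  1.48928251e+00, -1.54748299e-05,
        1.52299116e+00, -8.54228530e-02]), 'joint_velocities': array([-7.08059750e-04, -1.06285390e-03,  9.37242848e-06,  6.21013286e-04,
        8.06660687e-04, -6.04757980e-04]), 'joint_efforts': array([-1.82166226e-03, -5.69415450e+01, -5.00544298e+01, -4.16120429e-04,
        1.52724527e-02,  2.69598637e-07]), 'tool_pos': array([0.2238234 , 0.55602656, 0.19285103]), 'eef_rot': array([-2.42392862e-04,  1.90226532e-01,  9.81739798e-01, -8.81442381e-04]), 'contact_force': array([1.32871914, 0.21904492, 0.13073255]), 'torque': array([-0.00380885, -0.0036625 , -0.03103357]), 'grip_force': 0.0, 'grip_width': 0.08597226947254819}
scene [ 1.32  -0.499  1.365]
board 0.83 [ 0.55  -0.022  0.018] [340. 237.]
board 0.34 [0.729 0.279 0.013] [457. 240.]
board 0.23 [0.62  0.41  0.059] [473. 189.]
knob_top 0.46 [0.529 0.032 0.071] [353. 214.]
sole 0.81 [ 0.532 -0.065  0.03 ] [325. 236.]
tack 0.68 [ 0.535 -0.067  0.031] [324. 237.]
lens 0.88 [ 0.371 -0.718  0.012] [ 99. 292.]
lens 0.79 [ 0.467 -0.31 
[... 1416 characters left out ...]

gauge 0.57 [ 0.77 -0.03  0.03] [356. 218.]
pointer_tip 0.68 [0.466 0.496 0.028] [203. 165.]
pointer_tip 0.58 [0.803 0.131 0.095] [338. 172.]
pointer_tip 0.5 [0.604 0.409 0.052] [248. 160.]
hammer 0.68 [0.527 0.294 0.023] [243. 191.]
nail_tin 0.66 [0.734 0.282 0.017] [297. 175.]
tin_lid 0.79 [ 0.727 -0.277  0.01 ] [392. 276.]
tin_lid 0.39 [0.522 0.021 0.074] [278. 225.]
punch 0.62 [0.47  0.497 0.028] [204. 165.]
pencil_cup 0.58 [0.527 0.022 0.069] [280. 226.]
pencil_cup 0.57 [ 0.607 -0.482  0.079] [405. 327.]
glue 0.62 [ 0.481 -0.524  0.079] [373. 362.]
bead_jar 0.88 [0.606 0.408 0.05 ] [248. 161.]
bead_jar 0.56 [0.528 0.027 0.069] [279. 225.]
bead_jar 0.17 [ 0.729 -0.277  0.012] [392. 275.]
```

View pics/scene0.png

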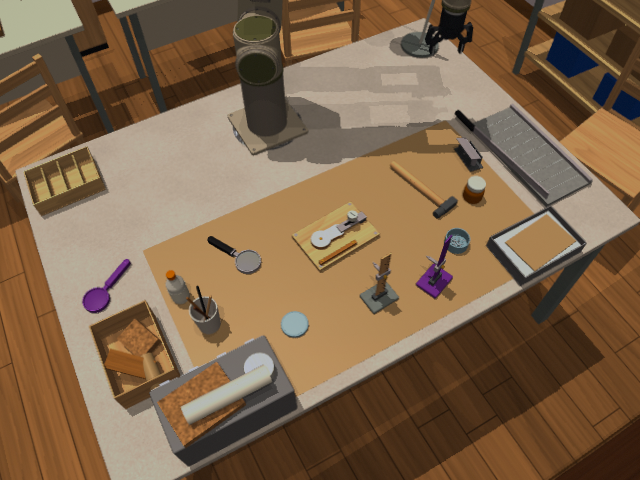

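View pics/side0.png

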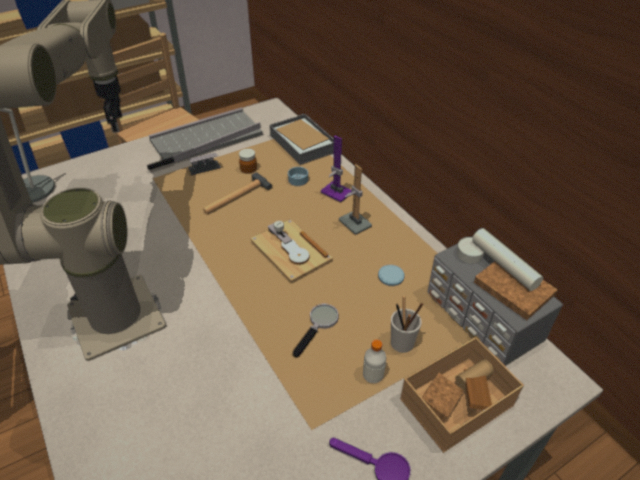

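Scene view: the black-handled lens is at about (240,257), with a purple look-alike at (104,285). The grey-foot gauge is at (380,297), with a purple one at (435,285). The knob is at (353,215) and the tack at (322,238). The choice is the steel/black lens and the grey/wooden gauge. The side view agrees: lens (322,318), purple (380,460), gauge (356,218), purple gauge (338,185). I'll check the choice in one crop.

```bash
python3 - <<'E'
from h import *
z=np.load('scene0.npz'); im=z['im'][170:320,200:460]
cv2.imwrite('pics/crop1.png',cv2.resize(im,None,fx=3,fy=3,interpolation=cv2.INTER_CUBIC)[:,:,::-1])
# clouds: lens outline, board axes
for n in ['scene','side']:
    z=np.load(f'{n}0.npz'); cp=campose(n); P=cloud(z['d'],cp); im=z['im'].astype(int)
    ok=z['d']>0
    m=ok&(abs(P[...,0]-.44)<.14)&(abs(P[...,1]+.27)<.14)
    # lens: higher than the table
    q=P[m&(P[...,2]>.006)&(P[...,2]<.03)]
    print(n,'lens pts',len(q),q.min(0).round(3),q.max(0).round(3))
    t=P[m&(abs(P[...,2])<.004)]; print('table z',np.median(P[m][:,2]).round(4))
    dark=m&(im.sum(-1)<150); u=P[dark]; 
    if len(u)>10:
        c,(w,h),a=cv2.minAreaRect(u[:,:2].astype(np.float32)*1000); print('handle',c,w,h,a,len(u),np.median(u[:,2]))
    b=ok&(abs(P[...,2]-.018)<.004)&(np.hypot(P[...,0]-.54,P[...,1]+.02)<.15)
    print('board',cv2.minAreaRect(P[b][:,:2].astype(np.float32)*1000))
    g=ok&(np.hypot(P[...,0]-.775,P[...,1]+.03)<.075)&(P[...,2]>.03)
    G=P[g]; 
    for lo in np.arange(.03,.24,.01):
        s=G[(G[:,2]>=lo)&(G[:,2]<lo+.01)]
        if len(s): print(round(lo,2),len(s),s.min(0)[:2].round(3),s.max(0)[:2].round(3))
E
```

```text
scene lens pts 1036 [ 0.302 -0.409  0.006] [ 0.579 -0.13   0.027]
table z 0.0011
handle (400.3445129394531, -344.4112243652344) 98.63996124267578 21.581790924072266 26.287643432617188 206 0.01668016244514614
board ((535.51904296875, -27.924758911132812), (153.5003204345703, 221.92010498046875), 4.921071529388428)
0.03 34 [ 0.767 -0.046] [ 0.78  -0.006]
0.04 17 [ 0.77  -0.039] [ 0.774 -0.009]
0.05 12 [ 0.77  -0.039] [ 0.774 -0.012]
0.06 15 [ 0.77  -0.039] [ 0.775 -0.01 ]
0.07 18 [ 0.77  -0.038] [ 0.775 -0.01 ]
0.08 15 [ 0.769 -0.04 ] [ 0.775 -0.011]
0.09 18 [ 0.77  -0.039] [ 0.775 -0.012]
0.1 11 [ 0.77 -0.04] [ 0.773 -0.019]
0.11 5 [ 0.773 -0.042] [ 0.775 -0.025]
0.12 11 [ 0.747 -0.045] [ 0.778 -0.004]
0.13 64 [ 0.728 -0.047] [ 0.785 -0.01 ]
0.14 53 [ 0.736 -0.047] [ 0.785 -0.005]
0.15 15 [ 0.77 -0.04] [ 0.773 -0.009]
0.16 16 [ 0.77  -0.041] [ 0.776 -0.01 ]
0.17 21 [ 0.769 -0.039] [ 0.775 -0.012]
0.18 21 [ 0.769 -0.041] [ 0.774 -0.01 ]
0.19 18 [ 0.771 -0.038] [ 0.774 -0.011]
0.2 20 [ 0.77 -0.04] [ 0.774 -0.011]
0.21 22 [ 0.766 -0.041] [ 0.775 -0.01 ]
0.22 20 [ 0.768 -0.039] [ 0.774 -0
[... 412 characters left out ...]
0.043] [ 0.773 -0.006]
0.06 20 [ 0.765 -0.046] [ 0.773 -0.013]
0.07 13 [ 0.766 -0.038] [ 0.775 -0.013]
0.08 18 [ 0.766 -0.038] [ 0.775 -0.014]
0.09 17 [ 0.766 -0.037] [ 0.775 -0.008]
0.1 21 [ 0.766 -0.041] [ 0.775 -0.009]
0.11 12 [ 0.767 -0.039] [ 0.773 -0.012]
0.12 13 [ 0.75  -0.046] [ 0.774 -0.006]
0.13 62 [ 0.728 -0.046] [ 0.779 -0.001]
0.14 34 [ 0.732 -0.047] [ 0.775 -0.003]
0.15 20 [ 0.765 -0.042] [ 0.774 -0.011]
0.16 20 [ 0.765 -0.04 ] [ 0.775 -0.011]
0.17 23 [ 0.765 -0.042] [ 0.772 -0.007]
0.18 16 [ 0.766 -0.04 ] [ 0.773 -0.01 ]
0.19 22 [ 0.767 -0.039] [ 0.775 -0.008]
0.2 21 [ 0.764 -0.041] [ 0.774 -0.01 ]
0.21 22 [ 0.767 -0.04 ] [ 0.775 -0.008]
0.22 15 [ 0.768 -0.04 ] [ 0.774 -0.008]
```

View pics/crop1.png

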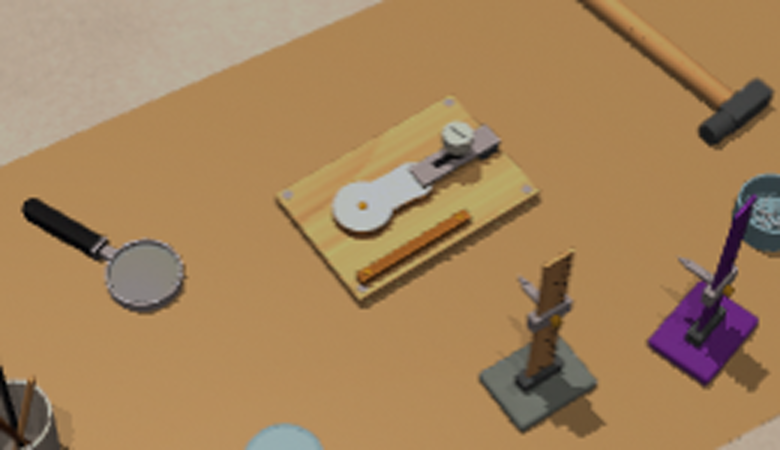

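The crop confirms it: lens with a steel rim and black handle at crop (145,272), gauge with a wooden rule and grey foot at (540,345), knob at (457,138). The purple ones are clearly distinct. Moving to hover over the knob.

Call:
apply_moves:
  deltas:
    - [[0.38,-0.66,0,0,0,0,1],[0.38,-0.66,0,0,0,0,1],[0.38,-0.66,0,0,0,0,1],[0.38,-0.66,0,0,0,0,1],[0.38,-0.66,0,0,0,0,1],[0.38,-0.66,0,0,0,0,1],[0.38,-0.66,0,0,0,0,1],[0.38,-0.66,0,0,0,0,1]]

```text
t: 2.5
tool_pos: [0.3767, 0.2913, 0.1941]
eef_rot: [0.0, 0.19, 0.982, 0.0]
contact_force: [0.6, 0.8, -0.2]
grip_width: 0.0854
grip_force: 0.0
```

Call:
apply_moves:
  deltas:
    - [[0.38,-0.66,0,0,0,0,1],[0.38,-0.66,0,0,0,0,1],[0.38,-0.66,0,0,0,0,1],[0.38,-0.66,0,0,0,0,1],[0.38,-0.66,0,0,0,0,1],[0.38,-0.66,0,0,0,0,1],[0.38,-0.66,0,0,0,0,1],[0.3,-0.3,0,0,0,0,1],[0,0,0,0,0,0,1]]

```text
t: 3.4
tool_pos: [0.5253, 0.0442, 0.1938]
eef_rot: [0.0, 0.192, 0.981, -0.0]
contact_force: [-0.4, 0.5, 0.9]
grip_width: 0.0851
grip_force: 0.0
```

```bash
python3 - <<'E'
from h import *
st=env.state(); im,d=env.grab_frame('wrist'); cp=campose('wrist',st); print(st['t'],st['tool_pos'],st['eef_rot'],cp[2])
cv2.imwrite('pics/w1.png',im[:,:,::-1]); np.savez('w1.npz',im=im,d=d,R=cp[1],t=cp[2])
for q in ['knob_top','sole','tack','pointer_tip']:
    for r in env.spot_in(q,'wrist')[:2]:
        w=c2w(r['centre'],cp); print(q,round(r['p'],2),w.round(4),w2p(w,cp).round(0)[0])
P=cloud(d,cp); ok=d>0
k=ok&(P[...,2]>.066)&(P[...,2]<.08)&(np.hypot(P[...,0]-.528,P[...,1]-.028)<.035)
print('knob',k.sum(),cv2.minEnclosingCircle((P[k][:,:2]*1000).astype(np.float32)),np.median(P[k],0))
v,u=np.nonzero(k); print(u.min(),u.max(),v.min(),v.max())
E
```

```text
3.4 [0.52529133 0.04420911 0.19378838] [ 2.05574079e-04  1.91827579e-01  9.81428587e-01 -2.58614163e-04] [0.45603025 0.07333497 0.37332213]
knob_top 0.74 [0.5229 0.0291 0.0734] [303. 221.]
sole 0.83 [ 0.5312 -0.0582  0.0314] [233. 247.]
tack 0.59 [ 0.5287 -0.0641  0.0269] [229. 246.]
pointer_tip 0.75 [0.8027 0.134  0.1044] [500. 432.]
pointer_tip 0.24 [ 0.4796 -0.2984  0.0152] [ 37. 277.]
knob 821 ((527.2503051757812, 32.36002731323242), 15.691646575927734) [0.52648452 0.03284771 0.07036866]
293 325 206 238
```

View pics/w1.png

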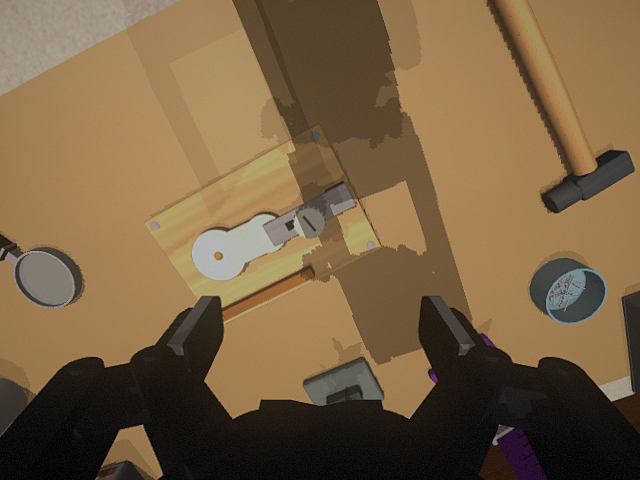

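Wrist view: knob at (309,222), tack at (219,257), lens at (48,277). The knob measures (0.527, 0.032, 0.070), which fits its description. Descending around it.

Call:
apply_moves:
  deltas:
    - [[0.02,-0.12,-0.5,0,0,0,1],[0.02,-0.12,-0.5,0,0,0,1],[0,0,-0.5,0,0,0,1],[0,0,-0.5,0,0,0,1],[0,0,-0.5,0,0,0,1],[0,0,-0.22,0,0,0,1],[0,0,-0.22,0,0,0,1],[0,0,0,0,0,0,1]]

```text
t: 4.45
tool_pos: [0.5253, 0.035, 0.046]
eef_rot: [-0.001, 0.19, 0.982, -0.0]
contact_force: [0.2, -0.4, -0.4]
grip_width: 0.0851
grip_force: 0.0
```

```bash
python3 - <<'E'
from h import *
st=env.state(); im,d=env.grab_frame('wrist'); cp=campose('wrist',st); print(st['tool_pos'])
P=cloud(d,cp); ok=d>0
k=ok&(P[...,2]>.064)&(P[...,2]<.08)&(np.hypot(P[...,0]-.527,P[...,1]-.030)<.03)
print('knob',k.sum(),cv2.minEnclosingCircle((P[k][:,:2]*1000).astype(np.float32)),np.median(P[k],0))
np.savez('w2.npz',im=im,d=d,R=cp[1],t=cp[2])
v,u=np.nonzero(k); c=im[max(0,v.min()-110):v.max()+160,u.min()-150:u.max()+150]; cv2.imwrite('pics/w2.png',c[:,:,::-1]); print(u.min()-150,max(0,v.min()-110))
print(cv2.minEnclosingCircle((P[k][:,:2]*1000).astype(np.float32)))
E
```

```text
[0.52526379 0.0350187  0.04599191]
knob 2711 ((527.4829711914062, 32.48215866088867), 16.011133193969727) [0.52575534 0.03310904 0.07037351]
136 149
((527.4829711914062, 32.48215866088867), 16.011133193969727)
```

View pics/w2.png

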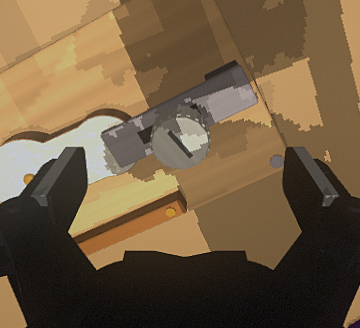

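Call:
apply_moves:
  deltas:
    - [[0.03,-0.05,0,0,0,0,1],[0,0,0,0,0,0,0],[0,0,0,0,0,0,0],[0,0,0,0,0,0,0],[0,0,0,0,0,0,0],[0,0,0,0,0,0,0],[0,0,0,0,0,0,0]]

```text
t: 5.2
tool_pos: [0.5276, 0.0321, 0.0469]
eef_rot: [-0.0, 0.19, 0.982, -0.0]
contact_force: [-0.3, 0.1, -0.7]
grip_width: 0.0004
grip_force: 0.0
```

```bash
python3 - <<'E'
from h import *
st=env.state(); print(st['grip_width'],st['grip_force'],st['tool_pos'],st['qpos'])
im,d=env.grab_frame('wrist'); cp=campose('wrist',st)
P=cloud(d,cp); ok=d>0
k=ok&(P[...,2]>.05)&(P[...,2]<.09)&(np.hypot(P[...,0]-.527,P[...,1]-.030)<.03)
print(k.sum(),np.median(P[k],0))
cv2.imwrite('pics/w3.png',im[140:440,130:500,::-1])
s,_=env.grab_frame('side'); sc,_=env.grab_frame('scene')
a=cv2.resize(s[185:285,220:350],None,fx=3,fy=3,interpolation=cv2.INTER_CUBIC); b=cv2.resize(sc[170:270,290:420],None,fx=3,fy=3,interpolation=cv2.INTER_CUBIC)
o=np.full((600,780,3),0,np.uint8); o[:300,:370]=im[140:440,130:500]; o[300:,:390]=a; o[300:,390:]=b
cv2.imwrite('pics/m3.png',o[:,:,::-1])
E
```

```text
0.0004475598443898108 0.0 [0.52756735 0.03208674 0.04688983] [-3.62628696e-02  6.07447852e-02  1.83970958e+00 -1.95666666e-05
  1.24116291e+00 -1.22431815e+00]
2023 [0.51946904 0.03619894 0.07008244]
```

View pics/m3.png

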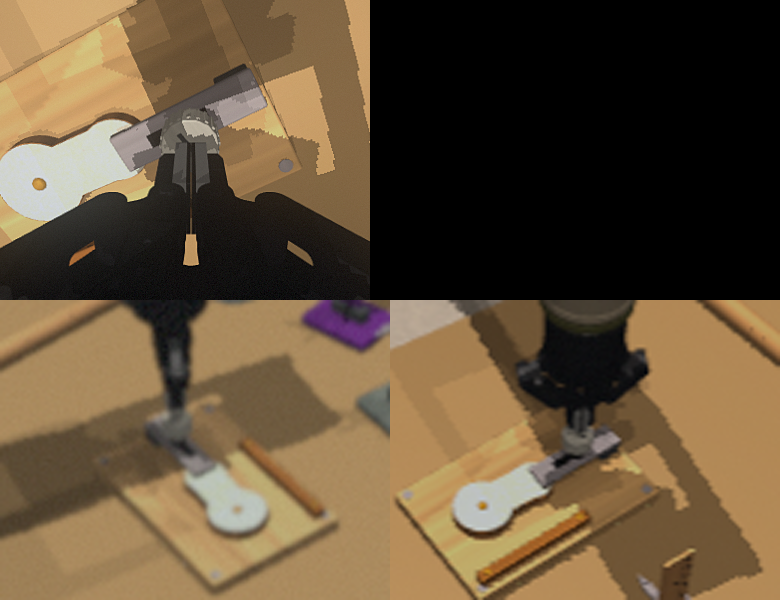

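The fingers shut with nothing between them. The views show the tips above or beside the knob, so I'll measure where they really are.

```bash
python3 - <<'E'
from h import *
st=env.state(); T=np.array(st['tool_pos'])
for n in ['wrist','scene','side']:
    im,d=env.grab_frame(n); cp=campose(n,st); P=cloud(d,cp); ok=d>0
    print(n,'TCP px',w2p(T,cp)[0].round(0), 'knob exp px',w2p([.527,.0325,.071],cp)[0].round(0))
    m=ok&(np.hypot(P[...,0]-T[0],P[...,1]-T[1])<.03)
    for lo in np.arange(.045,.16,.008):
        s=P[m&(P[...,2]>=lo)&(P[...,2]<lo+.008)]
        if len(s): print(round(lo,3),len(s),s.min(0)[:2].round(4),s.max(0)[:2].round(4))
E
```

```text
wrist TCP px [319. 268.] knob exp px [319. 286.]
0.053 225 [0.5116 0.0204] [0.5287 0.048 ]
0.061 405 [0.5116 0.0167] [0.5371 0.048 ]
0.069 1329 [0.5121 0.0171] [0.5373 0.0471]
0.085 231 [0.5154 0.0236] [0.5269 0.0464]
0.093 543 [0.5153 0.0225] [0.5273 0.0478]
0.101 636 [0.5151 0.0226] [0.5275 0.0478]
0.109 664 [0.515  0.0223] [0.5276 0.0479]
0.117 945 [0.5127 0.0202] [0.5396 0.0513]
0.125 2071 [0.5057 0.01  ] [0.54   0.0621]
0.133 4314 [0.5051 0.0023] [0.5463 0.0621]
0.141 1974 [0.5061 0.0022] [0.5468 0.0621]
0.149 2090 [0.5061 0.0026] [0.5272 0.0544]
0.157 3618 [0.5055 0.0142] [0.5297 0.0583]
scene TCP px [352. 219.] knob exp px [352. 214.]
0.045 1 [0.5406 0.0308] [0.5406 0.0308]
0.053 19 [0.5256 0.0175] [0.5433 0.0437]
0.061 19 [0.5246 0.0179] [0.5429 0.0501]
0.069 38 [0.5158 0.0171] [0.5456 0.0459]
0.077 2 [0.5221 0.0201] [0.5361 0.0288]
0.085 8 [0.5267 0.0202] [0.5391 0.0335]
0.093 11 [0.5255 0.0208] [0.5404 0.0431]
0.101 23 [0.5276 0.0187] [0.542  0.0426]
0.109 12 [0.5228 0.0188] [0.541  0.0425]
0.117 16 [0.5241 0.0166] [0.5424 0.0373]
0.125 29 [0.5217 0.0025] [0.5485 0.0522]
0.133 54 [0.5072 0.0027] [0.5503 0.0613]
0.141 26 [0.5087 0.0032] [0.5454 0.0583]
0.149 11 [0.534  0.0133] [0.549  0.0406]
0.157 28 [0.5315 0.0113] [0.5509 0.0465]
side TCP px [279. 229.] knob exp px [278. 223.]
0.045 2 [0.5172 0.0236] [0.5204 0.024 ]
0.053 16 [0.5101 0.0137] [0.5401 0.0329]
0.061 32 [0.5108 0.0137] [0.5407 0.044 ]
0.069 39 [0.5111 0.0127] [0.5391 0.04  ]
0.085 7 [0.516  0.0202] [0.5321 0.0343]
0.093 16 [0.5166 0.0163] [0.5334 0.0414]
0.101 11 [0.5163 0.0166] [0.5344 0.039 ]
0.109 15 [0.5146 0.0106] [0.5295 0.0251]
0.117 1 [0.519  0.0193] [0.519  0.0193]
0.125 3 [0.5105 0.0072] [0.5135 0.0267]
0.141 2 [0.5096 0.0137] [0.5376 0.0231]
0.149 15 [0.5063 0.0122] [0.5377 0.041 ]
0.157 13 [0.5067 0.0095] [0.5365 0.0319]
```

```bash
python3 - <<'E'
from h import *
st=env.state(); T=np.array(st['tool_pos']); q=st['eef_rot']; Rt=R.from_quat([q[1],q[2],q[3],q[0]]).as_matrix()
def prof(P,ok,T,name):
    L=(P-T)@Rt; m=ok&(abs(L[...,0])<.06)&(abs(L[...,1])<.08)&(L[...,2]<-.02-.02*0)&(P[...,2]>.076)
    print(name)
    for lo in np.arange(-.15,-.02,.006):
        s=L[m&(L[...,2]>=lo)&(L[...,2]<lo+.006)]
        if len(s)>3: print(round(lo,3),len(s),np.percentile(s[:,0],[1,99]).round(3),np.percentile(s[:,1],[1,99]).round(3))
z=np.load('w2.npz'); cp=(env.camera_model('wrist'),z['R'],z['t']); P=cloud(z['d'],cp); prof(P,z['d']>0,np.array([.52526,.03502,.04599]),'open wrist')
for n in ['scene','side']:
    im,d=env.grab_frame(n); cp=campose(n,st); prof(cloud(d,cp),d>0,T,n+' shut')
E
```

```text
open wrist
-0.144 255 [0.019 0.02 ] [-0.021  0.022]
-0.138 5666 [0.01 0.02] [-0.062  0.063]
-0.132 9703 [0.004 0.019] [-0.066  0.067]
-0.126 10796 [-0.003  0.017] [-0.069  0.071]
-0.12 10140 [-0.011  0.017] [-0.07   0.072]
-0.114 6238 [-0.012  0.017] [-0.071  0.073]
-0.108 8931 [-0.012  0.013] [-0.071  0.073]
-0.102 3888 [-0.011  0.013] [-0.072  0.073]
-0.096 1115 [0.005 0.013] [-0.065  0.068]
-0.09 1152 [-0.001  0.011] [-0.049  0.052]
-0.084 1179 [-0.009  0.011] [-0.055  0.056]
-0.078 1243 [-0.011  0.011] [-0.055  0.056]
-0.072 1081 [-0.011  0.011] [-0.055  0.057]
-0.066 952 [-0.011  0.011] [-0.055  0.057]
-0.06 716 [-0.011  0.011] [-0.054  0.055]
-0.054 234 [-0.011  0.01 ] [-0.043  0.044]
scene shut
-0.15 34 [-0.021  0.008] [-0.04   0.041]
-0.144 33 [-0.022  0.003] [-0.049  0.044]
-0.138 60 [-0.021  0.008] [-0.055  0.056]
-0.132 79 [-0.018  0.014] [-0.059  0.058]
-0.126 61 [-0.019  0.009] [-0.06   0.057]
-0.12 39 [-0.019 -0.003] [-0.054  0.055]
-0.114 49 [-0.02   0.007] [-0.049  0.05 ]
-0.108 32 [-0.017  0.009] [-0.041  0.048]
-0.102 43 [-0.017  0.011] [-0.04   0.039]
-0.096 40 [-0
[... 375 characters left out ...]
15 25 [-0.017  0.019] [-0.044 -0.011]
-0.144 25 [-0.018  0.02 ] [-0.046 -0.009]
-0.138 35 [-0.017  0.019] [-0.064  0.007]
-0.132 35 [-0.012  0.017] [-0.065 -0.014]
-0.126 18 [-0.016  0.015] [-0.062 -0.015]
-0.12 19 [-0.017  0.017] [-0.059 -0.007]
-0.114 10 [-0.016  0.016] [-0.052 -0.013]
-0.108 23 [-0.016  0.015] [-0.049 -0.   ]
-0.102 4 [-0.01   0.013] [-0.045 -0.017]
-0.096 4 [-0.01   0.012] [-0.037 -0.029]
-0.09 7 [-0.005  0.012] [-0.031 -0.027]
-0.072 4 [-0.003  0.003] [-0.016 -0.011]
-0.066 11 [-0.009  0.009] [-0.014 -0.005]
-0.06 10 [-0.009  0.011] [-0.013 -0.001]
-0.054 13 [-0.008  0.011] [-0.017  0.002]
-0.048 6 [-0.008  0.01 ] [-0.011 -0.004]
-0.042 5 [-0.008  0.004] [-0.008 -0.003]
```

The real fingertips sit about 39 mm behind the reported TCP, both shut and open (where the 12 mm swing-back fits). I'll allow for that. Opening, going 41 mm lower, then closing.

Call:
apply_moves:
  deltas:
    - [[0,0,0,0,0,0,1],[0,0,0,0,0,0,1],[0,0,0,0,0,0,1],[0,0,0,0,0,0,1],[0,0,-0.2,0,0,0,1],[0,0,-0.2,0,0,0,1],[0,0,-0.2,0,0,0,1],[0,0,-0.2,0,0,0,1],[0,0,0,0,0,0,1]]

```text
t: 6.5
tool_pos: [0.5257, 0.0321, 0.0044]
eef_rot: [-0.002, 0.19, 0.982, -0.0]
contact_force: [0.1, 0.2, 0.2]
grip_width: 0.0852
grip_force: 0.0
```

Call:
apply_moves:
  deltas:
    - [[0,0,0,0,0,0,0],[0,0,0,0,0,0,0],[0,0,0,0,0,0,0],[0,0,0,0,0,0,0],[0,0,0,0,0,0,0]]

```text
t: 7.0
tool_pos: [0.5278, 0.0315, 0.0074]
eef_rot: [0.0, 0.19, 0.982, -0.0]
contact_force: [-0.4, -4.5, 2.9]
grip_width: 0.0282
grip_force: 58.9
```

Call:
apply_moves:
  deltas:
    - [[0,0,-0.03,0,0,0,0],[0,0,-0.03,0,0,0,0],[0,0,-0.03,0,0,0,0],[0,0,-0.02,0,0,0,0],[0,0,0,0,0,0,0]]

```text
t: 7.5
tool_pos: [0.5279, 0.0315, 0.0019]
eef_rot: [0.0, 0.19, 0.982, -0.0]
contact_force: [-2.9, -6.4, 6.3]
grip_width: 0.0281
grip_force: 59.4
```

Call:
apply_moves:
  deltas:
    - [[0,0,-0.03,0,0,0,0],[0,0,-0.02,0,0,0,0],[0,0,0,0,0,0,0]]

```text
t: 7.8
tool_pos: [0.5281, 0.0315, 0.0015]
eef_rot: [0.0, 0.19, 0.982, -0.0]
contact_force: [-13.9, -5.4, 27.1]
grip_width: 0.0281
grip_force: 61.3
```

Call:
apply_moves:
  deltas:
    - [[0,0,0.01,0,0,-1,0],[0,0,0,0,0,-1,0],[0,0,0,0,0,-1,0],[0,0,0,0,0,-1,0],[0,0,0,0,0,-1,0]]

```text
t: 8.3
tool_pos: [0.5279, 0.0313, 0.0015]
eef_rot: [0.0, 0.359, 0.933, -0.001]
contact_force: [-13.2, -7.0, 23.4]
grip_width: 0.0279
grip_force: 61.1
```

Call:
apply_moves:
  deltas:
    - [[0,0,0,0,0,-1,0],[0,0,0,0,0,-1,0],[0,0,0,0,0,-1,0],[0,0,0,0,0,-1,0],[0,0,0,0,0,-1,0],[0,0,0,0,0,-1,0],[0,0,0,0,0,-1,0],[0,0,0,0,0,-1,0],[0,0,0,0,0,-1,0]]

```text
t: 9.2
tool_pos: [0.5274, 0.0309, 0.0015]
eef_rot: [0.0, 0.63, 0.777, -0.001]
contact_force: [-15.7, -7.9, 25.6]
grip_width: 0.028
grip_force: 61.3
```

Call:
apply_moves:
  deltas:
    - [[0,0,0,0,0,-1,0],[0,0,0,0,0,-1,0],[0,0,0,0,0,-1,0],[0,0,0,0,0,-1,0],[0,0,0,0,0,-1,0],[0,0,0,0,0,-1,0],[0,0,0,0,0,-1,0],[0,0,0,0,0,-1,0],[0,0,0,0,0,-1,0],[0,0,0,0,0,0,0]]

```text
t: 10.2
tool_pos: [0.5268, 0.031, 0.0014]
eef_rot: [0.0, 0.839, 0.544, -0.001]
contact_force: [-18.5, -7.6, 27.6]
grip_width: 0.0279
grip_force: 61.5
```

Turned about 92° while held down. Releasing and rising to check.

Call:
apply_moves:
  deltas:
    - [[0,0,0,0,0,0,0.6],[0,0,0,0,0,0,1],[0,0,0,0,0,0,1],[0,0,0,0,0,0,1],[0,0,0.4,0,0,0,1],[0,0,0.8,0,0,0,1],[0,0,0.8,0,0,0,1],[0,0,0.8,0,0,0,1],[0,0,0,0,0,0,1]]

```text
t: 11.1
tool_pos: [0.532, 0.0321, 0.1464]
eef_rot: [0.003, 0.838, 0.545, 0.005]
contact_force: [1.2, 0.8, 0.2]
grip_width: 0.0853
grip_force: 0.0
```

```bash
python3 - <<'E'
from h import *
st=env.state(); im,d=env.grab_frame('wrist'); cp=campose('wrist',st); print(st['t'],st['tool_pos'],st['eef_rot'])
np.savez('w4.npz',im=im,d=d,R=cp[1],t=cp[2])
P=cloud(d,cp); ok=d>0
k=ok&(P[...,2]>.058)&(P[...,2]<.08)&(np.hypot(P[...,0]-.527,P[...,1]-.031)<.025)
print('knob',k.sum(),cv2.minEnclosingCircle((P[k][:,:2]*1000).astype(np.float32)),np.median(P[k],0))
for q in ['knob_top','sole','tack','lens','lens_centre','lens_grip']:
    for r in env.spot_in(q,'wrist')[:2]:
        w=c2w(r['centre'],cp); print(q,round(r['p'],2),w.round(4),w2p(w,cp).round(0)[0])
for n in ['scene','side']:
    s,dd=env.grab_frame(n); c=campose(n); Q=cloud(dd,c); k=(dd>0)&(Q[...,2]>.055)&(Q[...,2]<.08)&(np.hypot(Q[...,0]-.527,Q[...,1]-.031)<.013); print(n,k.sum(),np.median(Q[k],0))
    for r in env.spot_in('tack',n)[:1]: print(c2w(r['centre'],c))
cv2.imwrite('pics/w4.png',im[:,:,::-1])
E
```

```text
11.1 [0.53195762 0.032114   0.14642925] [0.00310501 0.83829122 0.54519479 0.00456381]
knob 1087 ((527.928955078125, 32.67325210571289), 15.788984298706055) [0.5285096  0.0337223  0.06431664]
knob_top 0.83 [0.5278 0.0306 0.0636] [315. 234.]
sole 0.81 [ 0.533  -0.0581  0.0317] [357. 303.]
sole 0.44 [ 0.7615 -0.0183  0.0126] [564. 167.]
tack 0.61 [ 0.5322 -0.0621  0.0265] [358. 304.]
scene 49 [0.5278669  0.03073267 0.0654537 ]
[ 0.53717176 -0.06457825  0.0311352 ]
side 41 [0.52658158 0.03010413 0.06497645]
[ 0.52692603 -0.06894831  0.03011497]
```

View pics/w4.png

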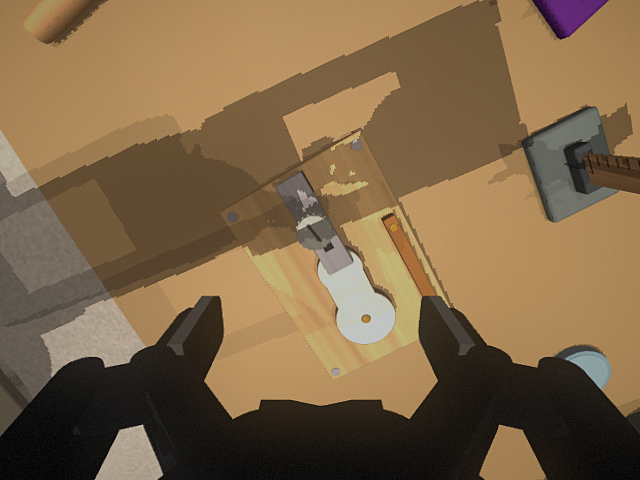

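The knob now stands at 0.065 m, 6 mm down, and its slot has turned a quarter turn. The tack is at pixel (366,319). On to hover over the lens grip.

Call:
apply_moves:
  deltas:
    - [[-0.28,-0.84,0,0,0,-1,1],[-0.28,-0.84,0,0,0,-1,1],[-0.28,-0.84,0,0,0,-1,1],[-0.28,-0.84,0,0,0,-1,1],[-0.28,-0.84,0,0,0,-1,1],[-0.28,-0.84,0,0,0,-1,1],[-0.28,-0.84,0,0,0,-1,1],[-0.28,-0.84,0,0,0,-1,1],[-0.28,-0.84,0,0,0,-1,1],[0,0,0,0,0,0,1]]

```text
t: 12.65
tool_pos: [0.3994, -0.3505, 0.1393]
eef_rot: [0.001, 0.967, 0.256, -0.001]
contact_force: [-0.3, -0.2, 0.4]
grip_width: 0.0856
grip_force: 0.0
```

```bash
python3 - <<'E'
from h import *
for f,uv in [('w1',(219,256)),('w4',(366,319))]:
    z=np.load(f+'.npz'); cp=(env.camera_model('wrist'),z['R'],z['t']); print('tack',f,px2w([uv],cp,z=.0325))
st=env.state(); im,d=env.grab_frame('wrist'); cp=campose('wrist',st); print(st['t'],st['tool_pos'],st['eef_rot'])
np.savez('w5.npz',im=im,d=d,R=cp[1],t=cp[2]); cv2.imwrite('pics/w5.png',im[:,:,::-1])
P=cloud(d,cp); ok=d>0
near=np.hypot(P[...,0]-.43,P[...,1]+.335)<.14
dark=ok&near&(im.astype(int).sum(-1)<150)&(P[...,2]>.011)&(P[...,2]<.024)
c=cv2.minAreaRect((P[dark][:,:2]*1000).astype(np.float32)); print('handle',dark.sum(),c,np.median(P[dark],0))
mu=P[dark][:,:2].mean(0); w,V=np.linalg.eigh(np.cov(P[dark][:,:2].T)); print('axis deg',np.degrees(np.arctan2(*V[::-1,1])),mu)
rim=ok&(np.hypot(P[...,0]-.469,P[...,1]+.315)<.05)&(P[...,2]>.011)&(P[...,2]<.018)
print('rim',rim.sum(),cv2.minEnclosingCircle((P[rim][:,:2]*1000).astype(np.float32)))
for q in ['lens','lens_centre','lens_grip']:
    for r in env.spot_in(q,'wrist')[:2]:
        w=c2w(r['centre'],cp); print(q,round(r['p'],2),w.round(4),w2p(w,cp).round(0)[0])
E
```

```text
tack w1 [[ 0.53390554 -0.07658473  0.0325    ]]
tack w4 [[ 0.53403964 -0.07786838  0.0325    ]]
12.65 [ 0.39937695 -0.35052341  0.13934888] [ 7.94612814e-04  9.66703445e-01  2.55897466e-01 -5.52073457e-04]
handle 2003 ((441.17877197265625, -333.24249267578125), (183.48492431640625, 40.26654815673828), 24.954885482788086) [ 0.40064906 -0.3426138   0.0172541 ]
axis deg -153.2902295148604 [ 0.40088044 -0.34275491]
rim 1578 ((469.0059509277344, -315.0157470703125), 49.98581314086914)
lens 0.92 [ 0.4022 -0.7352  0.0099] [613. 376.]
lens 0.75 [ 0.4793 -0.3045  0.007 ] [320. 112.]
lens_centre 0.79 [ 0.4042 -0.7296  0.0129] [613. 375.]
lens_centre 0.58 [ 0.4765 -0.3063  0.0114] [320. 116.]
lens_grip 0.8 [ 0.4787 -0.3046  0.0122] [320. 113.]
lens_grip 0.55 [ 0.4021 -0.733   0.0108] [613. 376.]
```

View pics/w5.png

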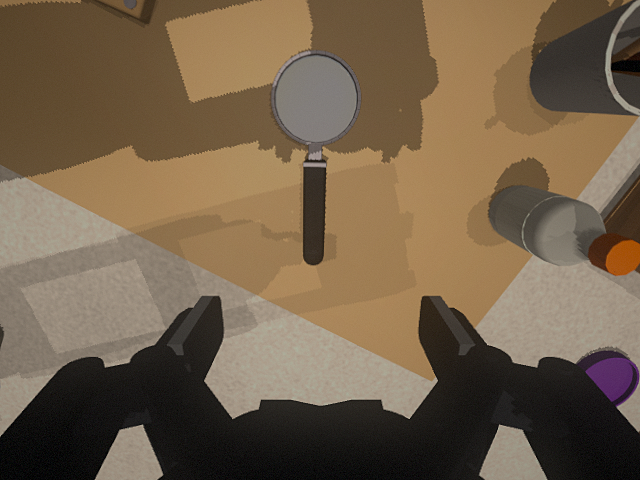

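Wrist view: lens rim centred at (316,99), handle running from (315,165) to (313,264), and the purple lens at (610,380) stays clear. Computing the grip point from these pixels.

```bash
python3 - <<'E'
from h import *
z=np.load('w5.npz'); cp=(env.camera_model('wrist'),z['R'],z['t'])
im=z['im'].astype(int); g=im.sum(-1)
# handle pixel mask: dark, in box
box=np.zeros((480,640),bool); box[150:275,285:345]=1
m=(box&(g<170)).astype(np.uint8); n,l,s,c=cv2.connectedComponentsWithStats(m); i=1+np.argmax(s[1:,4]); print(s[i],c[i])
v,u=np.nonzero(l==i)
W=px2w(np.c_[u,v],cp,z=.018)[:,:2]
r=cv2.minAreaRect((W*1000).astype(np.float32)); print('handle rect',r)
w,V=np.linalg.eigh(np.cov(W.T)); a=V[:,1]; a=a if a[0]>0 else -a; print('axis',np.degrees(np.arctan2(a[1],a[0])))
C=px2w([(316.5,99)],cp,z=.014)[0]; R1=px2w([(272,99),(361,99),(316.5,51),(316.5,147)],cp,z=.014); print('rim c',C,np.linalg.norm(R1[1]-R1[0]),np.linalg.norm(R1[3]-R1[2]))
mid=np.array(r[0])/1000; end=(W@a).min()
ax=(C[:2]-mid)/np.linalg.norm(C[:2]-mid); print('axis c-mid',np.degrees(np.arctan2(ax[1],ax[0])),np.linalg.norm(C[:2]-mid),'end',C[:2]@a-end)
print('grip',C[:2]-.068*ax)
st=env.state(); q=st['eef_rot']; Rt=R.from_quat([q[1],q[2],q[3],q[0]]).as_matrix(); print('tool x deg',np.degrees(np.arctan2(Rt[1,0],Rt[0,0])),st['tool_pos'])
for n,uv in [('scene',(320.7,238.3)),('scene0',0)][:1]: print('tack scene',px2w([uv],campose(n),z=.0325))
for n in ['scene','side']:
    z=np.load(n+'0.npz'); c=campose(n); I=z['im'].astype(int); P=cloud(z['d'],c)
    k=(np.hypot(P[...,0]-.533,P[...,1]+.072)<.014)&(I[...,0]-I[...,2]>60); v,u=np.nonzero(k); print(n,k.sum(),u.mean(),v.mean(),px2w([(u.mean(),v.mean())],c,z=.0315))
E
```

```text
[ 303  167   23   98 2056] [313.55496109 214.02723735]
handle rect ((397.04541015625, -344.8444519042969), (91.38409423828125, 19.726947784423828), 28.78069305419922)
axis 28.251084788890797
rim c [ 0.4869381  -0.29687133  0.014     ] 0.07492905186367019 0.07616047882240114
axis c-mid 28.087550141948444 0.10189266934209058 end 0.1476029468110829
grip [ 0.42694651 -0.3288871 ]
tool x deg 30.119324017050065 [ 0.40178044 -0.3450526   0.13909753]
tack scene [[ 0.53475652 -0.07909167  0.0325    ]]
scene 6 320.1666666666667 238.16666666666666 [[ 0.53298194 -0.07991971  0.0315    ]]
side 0 nan nan [[nan nan nan]]<stdin>:19: RuntimeWarning: Mean of empty slice.
  ret = ret.dtype.type(ret / rcount)
```

The arm was still settling in that frame, so I'll repeat the measurement now that it stands still.

```bash
cat > lens.py <<'E'
from h import *
st=env.state(); im,d=env.grab_frame('wrist'); cp=campose('wrist',st); print(st['t'],st['tool_pos'],abs(st['joint_velocities']).max().round(3))
g=im.astype(int).sum(-1)
box=np.zeros((480,640),bool); box[150:275,285:345]=1
m=(box&(g<170)).astype(np.uint8); n,l,s,c=cv2.connectedComponentsWithStats(m); i=1+np.argmax(s[1:,4]); print(s[i],c[i])
v,u=np.nonzero(l==i); W=px2w(np.c_[u,v],cp,z=.018)[:,:2]
r=cv2.minAreaRect((W*1000).astype(np.float32)); print(r)
w,V=np.linalg.eigh(np.cov(W.T)); a=V[:,1]; a=a if a[0]>0 else -a; print('axis',np.degrees(np.arctan2(a[1],a[0])))
e=(W@a).min(); o=W.mean(0); o=o-a*(o@a)
print('handle end',o+a*e,'grip',o+a*(e+.082),'lens centre',o+a*(e+.15))
st=env.state(); print(st['tool_pos'])
E
python3 lens.py
```

```text
12.85 [ 0.40178044 -0.3450526   0.13909753] 0.019
[ 307  173   24   97 2028] [317.92850099 219.45956607]
((396.9109191894531, -344.85931396484375), (91.32147216796875, 19.798442840576172), 28.357379913330078)
axis 28.29613717803404
handle end [ 0.35668545 -0.36647056] grip [ 0.42888721 -0.32760019] lens centre [ 0.48876185 -0.29536623]
[ 0.4019891  -0.34481223  0.13919721]
```

Call:
apply_moves:
  deltas:
    - [[0.26,0.17,-0.2,0,0,-0.45,1],[0.25,0.17,-0.2,0,0,0,1],[0,0,-0.4,0,0,0,1],[0,0,-0.5,0,0,0,1],[0,0,-0.5,0,0,0,1],[0,0,-0.5,0,0,0,1],[0,0,-0.5,0,0,0,1],[0,0,-0.4,0,0,0,1],[0,0,-0.1,0,0,0,1],[0,0,0,0,0,0,1]]

```text
t: 13.9
tool_pos: [0.4268, -0.3272, -0.0267]
eef_rot: [-0.001, 0.969, 0.245, -0.001]
contact_force: [-0.2, 0.3, 0.2]
grip_width: 0.0856
grip_force: 0.0
```

Call:
apply_moves:
  deltas:
    - [[0,0,0,0,0,0,1]]

```text
t: 14.0
tool_pos: [0.4281, -0.329, -0.0246]
eef_rot: [0.001, 0.97, 0.245, 0.0]
contact_force: [-0.0, -0.6, 0.0]
grip_width: 0.0856
grip_force: 0.0
```

Call:
apply_moves:
  deltas:
    - [[0,0,-0.14,0,0,0,1],[0,0,0,0,0,0,0.5],[0,0,0,0,0,0,0],[0,0,0,0,0,0,0],[0,0,0,0,0,0,0],[0,0,0,0,0,0,0],[0,0,0,0,0,0,0]]

```text
t: 14.7
tool_pos: [0.4274, -0.3293, -0.0321]
eef_rot: [0.0, 0.97, 0.244, 0.0]
contact_force: [0.1, -0.3, 3.3]
grip_width: 0.0183
grip_force: 59.7
```

Gripped the handle at 18 mm. Lifting straight up, then checking the lens in the grip and the pointer height.

Call:
apply_moves:
  deltas:
    - [[0,0,0.1,0,0,0,0],[0,0,0.3,0,0,0,0],[0,0,0.5,0,0,0,0],[0,0,0.6,0,0,0,0],[0,0,0.6,0,0,0,0],[0,0,0.3,0,0,0,0],[0,0,0.2,0,0,0,0],[0,0,0,0,0,0,0]]

```text
t: 15.5
tool_pos: [0.4277, -0.3295, 0.0987]
eef_rot: [0.001, 0.97, 0.244, 0.001]
contact_force: [-0.7, -0.4, -0.1]
grip_width: 0.0185
grip_force: 59.1
```

```bash
python3 - <<'E'
from h import *
st=env.state(); print(st['t'],st['tool_pos'],st['grip_width'],st['contact_force'],st['torque'])
for n in ['scene','side']:
    z=np.load(n+'0.npz'); c=campose(n); P=cloud(z['d'],c); I=z['im']
    k=(z['d']>0)&(P[...,0]>.715)&(P[...,0]<.768)&(abs(P[...,1]+.025)<.04)&(P[...,2]>.1)&(P[...,2]<.17)
    v,u=np.nonzero(k); Q=P[k]; o=np.argsort(Q[:,0])
    print(n,len(o)); 
    for j in o[::3]: print(u[j],v[j],Q[j].round(4),I[v[j],u[j]])
E
```

```text
15.5 [ 0.4276815  -0.32946619  0.09868778] 0.018494013499736544 [-0.70644052 -0.41716515 -0.05709931] [-0.02241147  0.01249722  0.02947076]
scene 34
373 262 [ 0.7278 -0.0265  0.1329] [148 126 108]
375 264 [ 0.7352 -0.0248  0.132 ] [106  97  96]
376 264 [ 0.7376 -0.0234  0.1343] [136 120 113]
376 265 [ 0.7401 -0.0249  0.134 ] [156 142 141]
375 266 [ 0.7428 -0.0299  0.1368] [128 118 115]
376 267 [ 0.7463 -0.0289  0.1361] [136 124 122]
377 268 [ 0.7471 -0.0258  0.1295] [125 114 112]
377 269 [ 0.7516 -0.0289  0.1335] [108  92  80]
377 270 [ 0.7529 -0.0295  0.1309] [140 109  74]
376 274 [ 0.7666 -0.0421  0.1413] [156 131 109]
377 274 [ 0.7675 -0.0395  0.1403] [149 133 126]
388 268 [ 0.7679 -0.0063  0.144 ] [110  95  86]
side 99
345 196 [ 0.7276 -0.026   0.1333] [113  91 122]
347 196 [ 0.7322 -0.0299  0.134 ] [114 101  99]
349 195 [ 0.7344 -0.0369  0.1416] [124 114 107]
347 194 [ 0.7375 -0.0219  0.1341] [128 109 130]
349 194 [ 0.7453 -0.0212  0.1304] [136 125 126]
349 193 [ 0.7467 -0.0191  0.1323] [131 114 131]
351 193 [ 0.7504 -0.0242  0.1342] [127 120 120]
351 192 [ 0.7536 -0.0195  0.133
[... 486 characters left out ...]
 [ 0.7651 -0.0167  0.1615] [104  82  58]
354 191 [ 0.7654 -0.0185  0.132 ] [113 109 106]
355 200 [ 0.7657 -0.0258  0.1018] [84 66 44]
357 191 [ 0.766  -0.0331  0.1415] [101  97  96]
357 186 [ 0.7663 -0.0313  0.1591] [101  75  52]
357 184 [ 0.7667 -0.0301  0.1657] [102  78  53]
355 184 [ 0.7669 -0.0197  0.1589] [95 75 53]
355 191 [ 0.767  -0.0215  0.1334] [103  98  97]
358 191 [ 0.7671 -0.0367  0.1434] [115 107 104]
360 193 [ 0.7672 -0.0473  0.1428] [90 85 86]
353 195 [ 0.7674 -0.0116  0.111 ] [110  90  66]
358 188 [ 0.7675 -0.0352  0.1537] [103  79  60]
354 194 [ 0.7676 -0.0162  0.1179] [78 65 56]
356 189 [ 0.7677 -0.0251  0.1431] [116 105 100]
353 197 [ 0.7679 -0.0114  0.1028] [117  92  62]
```

Lifted cleanly. The pointer tip is at about (0.727, -0.026, 0.133), within the allowed range and clear of the path. Carrying the lens over the tack.

Call:
apply_moves:
  deltas:
    - [[0.06,0.3,0,0,0,0,0],[0.12,0.6,0,0,0,0,0],[0.12,0.6,0,0,0,0,0],[0.12,0.6,0,0,0,0,0],[0.12,0.6,0,0,0,0,0],[0.12,0.6,0,0,0,0,0],[0.12,0.6,0,0,0,0,0],[0.14,0.46,-0.08,0,0,0,0],[0,0,0,0,0,0,0],[0,0,0,0,0,0,0]]

```text
t: 16.5
tool_pos: [0.4719, -0.1097, 0.0917]
eef_rot: [-0.001, 0.969, 0.245, -0.001]
contact_force: [0.2, -0.1, -1.6]
grip_width: 0.0187
grip_force: 59.1
```

```bash
python3 - <<'E'
from h import *
st=env.state(); im,d=env.grab_frame('wrist'); cp=campose('wrist',st); print(st['t'],st['tool_pos'],st['eef_rot'],st['grip_width'],abs(st['joint_velocities']).max())
np.savez('w6.npz',im=im,d=d,R=cp[1],t=cp[2])
print('px lens/tack/pointer',w2p([[.534,-.0785,.133],[.534,-.0785,.0325],[.727,-.026,.133]],cp))
s,ds=env.grab_frame('scene'); e,de=env.grab_frame('side'); np.savez('s6.npz',s=s,ds=ds,e=e,de=de)
a=cv2.resize(s[190:310,290:430],None,fx=2.8,fy=2.8,interpolation=cv2.INTER_CUBIC)[:,:400]; b=cv2.resize(e[165:285,240:380],None,fx=2.8,fy=2.8,interpolation=cv2.INTER_CUBIC)[:,:400]
# top row: the wrist picture half size; bottom the two crops
o=np.zeros((600,784,3),np.uint8); o[:264,:352]=cv2.resize(im,(352,264)); o[264:,:392]=a[:336,:392]; o[264:,392:]=b[:336,:392]
t=cv2.resize(im[150:414,104:536],None,fx=1,fy=1); o[:264,352:]=t
cv2.imwrite('pics/m6.png',o[:,:,::-1])
E
```

```text
16.5 [ 0.47185931 -0.10967098  0.09171793] [-7.69924255e-04  9.69496483e-01  2.45100491e-01 -1.31399760e-03] 0.018679689382140152 0.03010909325290537
px lens/tack/pointer [[ 325.79958043  150.36344264]
 [ 323.93696485  142.05467305]
 [ 465.08356578 -431.11772636]]
```

View pics/m6.png

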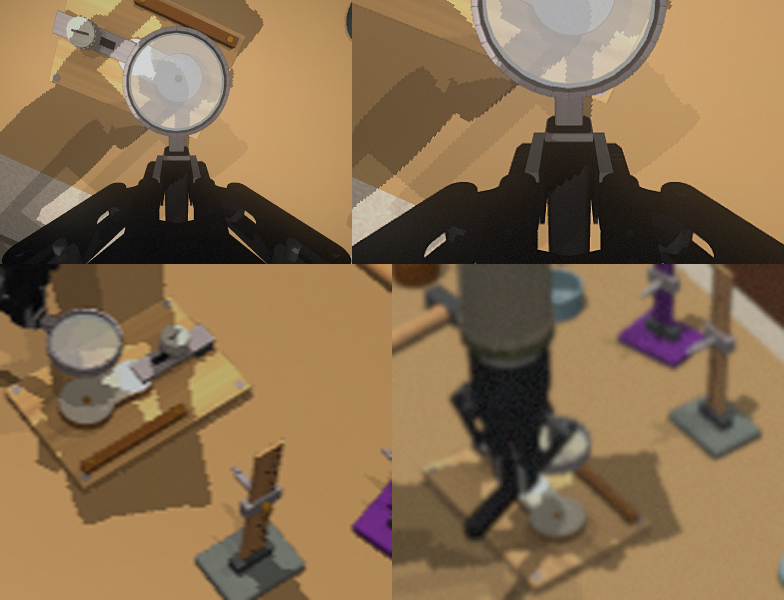

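The composite shows the lens held over the sole. The tack shows through the glass at wrist (324,142), with the rim centre at about (323,149). Next I'll quantify level, centring and height against the pointer.

```bash
cat > chk.py <<'E'
from h import *
st=env.state(); print('t',st['t'],st['tool_pos'],st['eef_rot'].round(4))
for n in ['wrist','scene','side']:
    im,d=env.grab_frame(n); cp=campose(n,st); P=cloud(d,cp)
    k=(d>0)&(np.hypot(P[...,0]-.534,P[...,1]+.0785)<.046)&(P[...,2]>.1)&(P[...,2]<.165)
    Q=P[k]; c0=Q.mean(0)
    # keep off the neck side
    A=np.c_[Q[:,:2]-c0[:2],np.ones(len(Q))]; 
    for _ in range(3):
        co=np.linalg.lstsq(A,Q[:,2],rcond=None)[0]; r=Q[:,2]-A@co; g=abs(r)<max(2*np.std(r),.002); A,Q=A[g],Q[g]
    # circle fit on the outer hull
    f=Q[(Q[:,:2]-[.534,-.0785])@[.88,.47]>-.036]
    (x,y),rad=cv2.minEnclosingCircle((f[:,:2]*1000).astype(np.float32))
    print(n,k.sum(),'centre',x,y,'r',rad,'plane z at c',co[2].round(4),'tilt deg',np.degrees(co[:2]).round(2),'rms',np.std(Q[:,2]-A@co).round(4))
    if n!='wrist':
        k=(d>0)&(P[...,0]>.72)&(P[...,0]<.752)&(abs(P[...,1]+.026)<.012)&(P[...,2]>.115)&(P[...,2]<.15); print('  pointer',k.sum(),P[k].mean(0).round(4),np.percentile(P[k][:,2],[10,50,90]).round(4),P[k][:,0].min())
    else:
        print(w2p([[x/1000,y/1000,co[2]]],cp))
E
python3 chk.py
```

```text
t 16.65 [ 0.47249969 -0.11130657  0.09278479] [-2.000e-04  9.698e-01  2.439e-01 -5.000e-04]
wrist 31130 centre 531.8045654296875 -79.2952651977539 r 38.410804748535156 plane z at c 0.1344 tilt deg [-0.64 -0.22] rms 0.0012
[[320.2621638 155.6644714]]
scene 555 centre 532.3624267578125 -81.9006118774414 r 41.22241973876953 plane z at c 0.1349 tilt deg [-0.62  0.04] rms 0.0026
  pointer 21 [ 0.7408 -0.027   0.1341] [0.1314 0.1336 0.1369] 0.727455795309155
side 195 centre 535.1463623046875 -83.76138305664062 r 39.21078109741211 plane z at c 0.1345 tilt deg [1.25 2.26] rms 0.0028
  pointer 21 [ 0.7399 -0.028   0.1352] [0.1299 0.1357 0.1387] 0.7236678373388834
```

```bash
python3 - <<'E'
from h import *
st=env.state(); im,d=env.grab_frame('wrist'); cp=campose('wrist',st); P=cloud(d,cp)
rr=np.hypot(P[...,0]-.532,P[...,1]+.0793); z=P[...,2]
for a,b in [(0,.01),(.01,.02),(.02,.03),(.030,.033),(.033,.035),(.035,.037),(.037,.039)]:
    k=(d>0)&(rr>=a)&(rr<b)&(z>.1)&(z<.165); print(a,b,k.sum(),np.percentile(z[k],[10,50,90]).round(4) if k.sum() else '')
# rim: pixels whose z is rim top
k=(d>0)&(rr<.045)&(z>.1)&(z<.165)&((P[...,:2]-[.532,-.0793])@[.88,.47]>-.034)
pts=P[k][:,:2]; ang=np.arctan2(pts[:,1]+.0793,pts[:,0]-.532); rad=np.hypot(pts[:,0]-.532,pts[:,1]+.0793)
B=np.array([pts[(ang>=a)&(ang<a+.1)][np.argmax(rad[(ang>=a)&(ang<a+.1)])] for a in np.arange(-2.2,3.1,.1) if ((ang>=a)&(ang<a+.1)).any()])
A=np.c_[2*B,np.ones(len(B))]; s=np.linalg.lstsq(A,(B**2).sum(1),rcond=None)[0]; print('rim circle',s[:2],np.sqrt(s[2]+s[0]**2+s[1]**2))
c=im[115:170,295:350].astype(int); sat=c[...,0]-c[...,2]
v,u=np.nonzero(sat>sat.max()-12); print('sat',sat.max(),np.median(sat),len(u),u.mean()+295,v.mean()+115,u.std(),v.std(),'tack',px2w([(u.mean()+295,v.mean()+115)],cp,z=.0315), px2w([(323.6,141.8)],cp,z=.0325))
print(st['tool_pos'])
cv2.imwrite('pics/w7.png',np.hstack([cv2.resize(im[60:240,220:420],None,fx=2.4,fy=2.4,interpolation=cv2.INTER_CUBIC)])[:,:,::-1])
E
```

```text
0 0.01 2043 [0.135  0.1359 0.1367]
0.01 0.02 6100 [0.1348 0.1356 0.1364]
0.02 0.03 9768 [0.1337 0.1348 0.1358]
0.03 0.033 3610 [0.1328 0.1336 0.1344]
0.033 0.035 3635 [0.1325 0.1335 0.138 ]
0.035 0.037 4155 [0.1336 0.1385 0.1396]
0.037 0.039 1525 [0.1379 0.1387 0.1396]
rim circle [ 0.53245801 -0.07946076] 0.03808059612555972
sat 20 0.0 144 320.1111111111111 142.41666666666666 3.3252216114767594 3.447019646657739 tack [[ 0.53377113 -0.07849681  0.0315    ]] [[ 0.53529106 -0.08039808  0.0325    ]]
[ 0.47289044 -0.11156934  0.09331853]
```

View pics/w7.png

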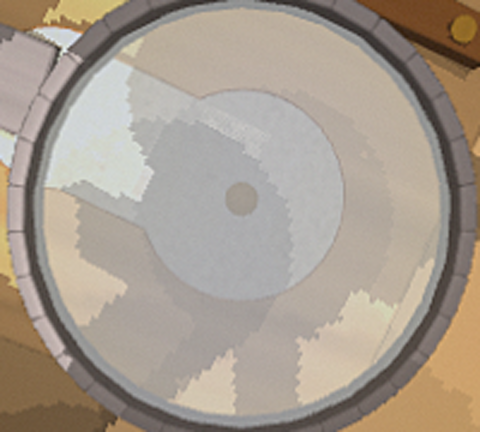

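The tack shows at (320,143), which is (0.5338, -0.0785). The rim centre is at (0.5325, -0.0795), the glass middle at about 0.1317, and the pointer at about 0.1335. A small correction closes the gaps, then settle.

Call:
apply_moves:
  deltas:
    - [[0.025,0.02,0.03,0,0,0,0],[0,0,0,0,0,0,0],[0,0,0,0,0,0,0],[0,0,0,0,0,0,0],[0,0,0,0,0,0,0],[0,0,0,0,0,0,0]]

```text
t: 17.45
tool_pos: [0.4743, -0.1099, 0.0948]
eef_rot: [-0.0, 0.97, 0.244, -0.0]
contact_force: [-0.3, 0.6, -2.3]
grip_width: 0.0181
grip_force: 59.1
```

```bash
python3 chk.py; python3 - <<'E'
from h import *
st=env.state(); im,d=env.grab_frame('wrist'); cp=campose('wrist',st); P=cloud(d,cp); z=P[...,2]
k=(d>0)&(np.hypot(P[...,0]-.5338,P[...,1]+.0785)<.04)&(z>.1)&(z<.165)&(z>.137)&((P[...,:2]-[.5338,-.0785])@[.88,.47]>-.034)
Q=P[k]; k2=np.hypot(Q[:,0]-.5338,Q[:,1]+.0785)>.034; Q=Q[k2]; A=np.c_[Q[:,:2]-[.5338,-.0785],np.ones(len(Q))]; co=np.linalg.lstsq(A,Q[:,2],rcond=None)[0]
print('rim top z',co[2],'tilt',np.degrees(co[:2]),'vel',abs(st['joint_velocities']).max(),st['tool_pos'],st['grip_width'],st['grip_force'])
E
```

```text
t 17.45 [ 0.4743097  -0.10988071  0.09484345] [-0.      0.9697  0.2442 -0.    ]
wrist 31242 centre 533.7661743164062 -77.73416137695312 r 38.42537307739258 plane z at c 0.1366 tilt deg [-0.74 -0.27] rms 0.0012
[[320.34194451 155.07249285]]
scene 555 centre 534.0745239257812 -78.8821792602539 r 40.22044372558594 plane z at c 0.1372 tilt deg [-0.5 -0.8] rms 0.0027
  pointer 23 [ 0.742  -0.0272  0.1344] [0.1292 0.1346 0.1388] 0.728928688917273
side 192 centre 534.6163330078125 -80.62651062011719 r 40.611480712890625 plane z at c 0.1362 tilt deg [2.3  2.25] rms 0.0029
  pointer 20 [ 0.7395 -0.0278  0.1347] [0.1315 0.1345 0.1384] 0.72681071459899
rim top z 0.1400112921865756 tilt [0.12625131 0.09967744] vel 0.002125323665059603 [ 0.47431511 -0.10988701  0.0948583 ] 0.018277161897652185 59.08630013465881
```

Level to about 0.1°, centred within about 1 mm, glass middle at 0.133, and steady. Handing in.

```bash
python3 -c "
from rig import env
print(env.sign_off())"
```

```text
the job is handed in; nothing more can be done
None
```

I pushed the knob down its full 6 mm and turned it about 92° clockwise, then handed in while holding the lens level over the tack: centred within about 1 mm, glass middle at about 133 mm against a pointer measured at 133.5–134.5 mm.

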